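# Clamp a small bottle in a crank vise with a folding handle

## Robot

A 6-joint arm with a two-finger parallel gripper is mounted at the origin on a cart in front of the work surface, level with it; the furniture and walls round the work are solid. World frame = base frame: x ahead of the robot, y to its left, z up, the work surface at z = 0. Lengths are in mm, angles in rad, forces in N, time in s.
With the tool pointing down it reaches from about 350 to 875 mm from the base axis. Payload 4.2 kg.
Tool frame: the origin (TCP) lies at the very end of the fingers, on their centre line; the grasp point (between the pads) lies 19 mm behind it; z points along the fingers, y is the line along which they close (so a half turn about z gives the same grasp; the last joint's range is limited). The gripper opens to 85 mm and grips with 20 to 120 N. Pads are 22 mm wide; open, the fingers measure 114 mm over their backs; the gripper's body (76 mm by 85 mm) begins 54 mm behind the grasp point. The pads swing forward as they close: fully open they stand 13 mm farther back than shut.
Start: joints at [0.259, 0.385, 0.008, 0, -1.194, -0.259], TCP at [624.979, 0.025, 231.312] pointing down, gripper open.
Joint ranges: [-3.14, 3.14], [-1.21, 2.06], [-1.07, 1.41], [-3.16, 2.05], [-2.99, -0.16], [-3.1, 3.1]. Speed limits (rad/s): [2.79, 2.79, 3.14, 3.14, 3.14, 3.14].

## Interface

Orientations are given as a unit quaternion [x, y, z, w].
In Python, from bench import read_state, get_image, camera_model, job_done gives the robot as it stands.
- The arm moves only by the shell command python3 -m handwheel 'ROWS'. ROWS is JSON, a list of rows, each a list of 7 numbers: the shift along the tool's x, y, z in m, then the turn, a rotation vector about the tool's x, y, z in rad, then the gripper's target within -1 to 1 (fully open at 1, half-way at 0, shut at -1). In form: [[dx, dy, dz, wx, wy, wz, jaw], ...]. A call has 1 to 10 rows; each row is the pose to reach, as a shift and turn from the pose commanded when the call began, along the tool's axes at that moment; what a row does not reach only later rows make up. A row lasts 1/8 s, in which the tool goes at most 62.5 mm and 10.7 degrees, less where a joint would pass 70% of its speed; a pose out of reach is approached as far as the arm can. A call with a gripper value outside its range is refused whole. The fingers move at their own pace and stop on an object; the grip force is fixed at half the most. Time passes only in rows, so rows that repeat a pose let the fingers close. It gives the time, the measured TCP pose, the force, the opening and the grip force at its end, in the units of the state.
- read_state(): the state, without advancing time (a new reading comes with each control period).
- get_image(name): name is "scene" or "side" or "wrist"; returns (picture, depth): 400x640x3 uint8, blue, green, red; 400x640 float32, mm along the optical axis (not along the pixel's ray), 0 where there is no reading.
- camera_model(name): a dict with "K" (3x3 intrinsics, pixels), "rvec" (rotation vector, rad) and "tvec" (3), from world to camera coordinates, as OpenCV has them; the wrist camera has in their place "hand_eye" (4x4, takes a point from camera to tool coordinates, whose origin is the TCP and whose axes are the flange's). Camera axes: x right, y down, z forward; pixel columns grow to the right and rows downward; lengths in mm; the calibration is good to about 2 mm. The wrist camera is an equidistant fisheye: a pixel r from the principal point sees the ray r / f radians off the axis. A picture is of the moment at which its call begins: read the wrist's pose just before it. camera_model takes no time and is no camera call.
- job_done(): hands the job in; it is judged then, once.
The state is a dict: "clock": time; "joints": joint angles; "joint_vel": joint speeds; "joint_efforts": joint torques, N m; "position": TCP position; "ee_rot": TCP orientation; "contact_force": force on the tool from outside, world axes, zero at the start; "wrist_torque": the same for the moment, N m; "gripper_width": finger opening in mm; "grasp_force": force on a finger pad.
Only numpy, scipy, OpenCV 4.12 (cv2) and the standard library are available. Lean on these libraries where they do the work, as an engineer would, in place of code of your own. Each camera call takes 0.05 s, during which the arm holds its last target. There are 200 camera calls.

## Task

Clamp the small brown bottle from the front edge of the worktop in the bench vise beside the sink. First stand it upright in the open vise, close to the V-shaped jaw, and let go of it; then swing the folded crank handle on the handwheel up until it stands straight, push the latch bolt's tab in towards the handle until it is fully home (this locks the handle and frees the wheel), and crank the wheel clockwise until the sprung pad, pressing on the bottle, has sunk about 8 mm, most of the way, into its jaw. Let go, leaving the bottle clamped upright in the V with the handle still up and latched, and the other bottles, jars and stoppers where they stand.

Things in the scene. Friction and masses are not known exactly. Their poses are not given: they have to be found in the camera images.
- bottle_center (a point): centre (half-way up) of the loose small brown screw-cap bottle with a white cap, 40 mm diameter, 78 mm tall, 0.07 kg; grip it round the body, which can be held as a 40 mm cylinder up to 70 mm above its foot. Its z axis is the bottle's axis. It stands on the front strip of the worktop among the larger brown bottle and the jar, in any order
- vise: grey bench vise, fixed to the worktop, its place and yaw (+-0.25 rad) vary. Origin on the worktop under the handwheel's axis; z up, x away from the robot at yaw 0, y towards the jaws. Base plate 8 mm thick, x -60..60, y -84..168 mm. The V-shaped fixed jaw at the +y end (x -48..48, top 42 mm high) opens to -y; the sprung pad comes towards it along +y
- seat (a point): fixed point of the vise: where the bottle's centre is when clamped in the V: vise frame (0, 129, 47) mm. The bottle stands on the 8 mm base plate, its foot at z = 8 mm. With the vise open there are 28 mm of room between the bottle sitting there and the pad
- crank (a joint): folding crank handle's angle: 0 = folded flat, pointing over the hub; 1.571 = standing straight up (its stop). It has friction (about 0.08 N m) and stays where it is left; it starts between 0 and 0.2. While the latch bolt is home it is locked upright (with about 0.1 rad of play)
- crank_pivot (a point): the handle's hinge, on the wheel 45 mm from the wheel's axis, 78 mm above the worktop; at the start it is at (-45, 0, 78) mm in the vise frame, the hinge line along the vise's y, and the handle swings in the vise's x-z plane (up and towards the robot)
- grip_mid (a point): middle of the handle's black round grip, 44 mm from the hinge; grip 18 mm diameter, 16 to 72 mm from the hinge. Folded it lies 69 to 87 mm above the worktop along +x of the vise, over the hub, tip 27 mm beyond the wheel's axis; upright its top is 150 mm above the worktop. It spins freely on its spindle, so a gripper can keep its heading while cranking
- bolt (a joint): latch bolt's travel: 0 = out, its tail in the keeper fork, the wheel locked; 0.016 = fully home, handle locked up and wheel free. It can go home only while the handle stands upright or within about 0.5 rad of it (its round nose then draws it straight); friction about 1.5 N, no spring, stays where it is left
- tab (a point): middle of the upright thumb tab on the latch bolt: tab 6 mm thick (radially), 18 mm wide, 79 to 103 mm above the worktop, this point at 95 mm. With the bolt out it is 81 mm from the wheel's axis, at (-81, 0, 95) mm in the vise frame, on the robot's side of the wheel; push it 16 mm towards the wheel's axis (+x of the vise)
- wheel (a joint): handwheel angle, 0 at the start, grows clockwise seen from above, stop at 10.2 rad. It closes the pad by 24 mm a turn; friction about 0.1 N m, self-locking, stays where it is left. The pad meets a bottle sitting in the V at about 7.3 rad; about 9.4 rad sinks the pad 8 mm
- pad (a joint): how far the sprung pad is pushed back into its jaw: 0 = free, 0.012 = bottomed; 600 N/m
- pad_face (a point): centre of the sprung pad's face, vise frame (0, 81, 24) mm with the vise open; it moves along +y of the vise as the wheel is cranked. Pad 46 mm wide, 22 mm high, its top 35 mm above the worktop
- big_bottle: bystander: larger brown bottle with a black cap, 66 mm diameter, 138 mm tall; origin at its foot
- jar: bystander: clear jar with a broad screw lid, 59 mm diameter, 65 mm tall; origin at its foot
- stopper: bystander: dark rubber stopper, 33 mm diameter, 27 mm tall, on the worktop near the wheel; origin at its foot
- axis (a point): point on the handwheel's vertical axis, vise frame (0, 0, 78) mm. Wheel 154 mm diameter, rim and spokes 48 to 58 mm high, hub (44 mm diameter) top 64 mm high. A fixed keeper fork stands in front of the wheel at vise x -105..-87, y -15..15 mm, 82 mm high
There are look-alikes about, which are no part of the job. There is more than one size of the part that bears bottle_center; the job needs the larger.

How it is judged:
By the outcome, as a careful person would: the job done as asked, in the order asked, and still so for the second after the job is handed in, with the robot touching nothing.
It also fails if it takes over 72 s, if anything falls off the work surface, if the arm or the gripper's body presses on something with over 40 N, if the wrist force passes 120 N, or if a joint passes its speed limit or range.

## Working session

There is one attempt and no reset: what is moved stays moved. The work goes in short steps, Python scripts to look and compute and a shell command to move; the robot and the scene stay as the last step left them, time stands still between calls to the robot, and variables do not carry over. Pictures are saved under pics/ and viewed, at most 11 in all, crops included, and the job is handed in when it is done.

```bash
mkdir -p pics; ls; python3 - <<'E'
from bench import *
import cv2,numpy as np
s=read_state();print(s)
for n in("scene","side"):
    i,d=get_image(n);cv2.imwrite(f"pics/{n}0.png",i);np.save(f"pics/{n}0.npy",d);print(n,camera_model(n),(d>0).mean())
i,d=get_image("wrist");cv2.imwrite("pics/wrist0.png",i);np.save("pics/wrist0.npy",d);print(camera_model("wrist"))
E
```

```text
pics
{'clock': 0.0, 'joints': array([ 2.58604490e-01,  3.85571167e-01,  6.61611966e-03, -4.90408279e-04,
       -1.19403099e+00, -2.58616166e-01]), 'joint_vel': array([-5.69913737e-04, -2.36343893e-04,  6.39024088e-05, -2.49871804e-03,
       -5.65037262e-04, -1.00174642e-03]), 'joint_efforts': array([-9.55001960e-04, -3.92286408e+01,  1.88399577e+01,  4.18616563e+00,
       -4.72148502e-03,  8.27910434e-07]), 'position': array([6.24404177e+02, 1.62525961e-02, 2.30210262e+02]), 'ee_rot': array([-0.70703824,  0.70717443,  0.00074746, -0.00083184]), 'contact_force': array([ 0.66012592, -0.59156772, -0.04186762]), 'wrist_torque': array([ 0.01348547,  0.00377319, -0.01114776]), 'grasp_force': 0.0, 'gripper_width': 85.33763481161338}
scene {'K': array([[362.66176251,   0.        , 318.15397057],
       [  0.        , 362.66176251, 200.06970285],
       [  0.        ,   0.        ,   1.        ]]), 'rvec': array([ 1.08973317, -2.30809425,  1.12901168]), 'tvec': array([370.59538835, 291.96762308, 874.91999387])} 0.9914296875
side {'K': array([[441.48917661,   0.        , 325.75620576],
       [  0.        , 441.48917661, 192.61758844],
       [  0.        ,   0.        ,   1.        ]]), 'rvec': array([ 1.94834834, -0.04294561,  0.03350017]), 'tvec': array([-497.90959324,   87.77126864, 1133.83047978])} 0.99617578125
{'K': array([[309.70691629,   0.        , 320.47088368],
       [  0.        , 309.70691629, 199.53664512],
       [  0.        ,   0.        ,   1.        ]]), 'hand_eye': array([[-9.48976850e-05, -9.63467906e-01, -2.67823795e-01,
         6.73381767e+01],
       [ 9.99999992e-01, -7.04871540e-05, -1.00758686e-04,
        -6.42075842e-01],
       [ 7.81996228e-05, -2.67823803e-01,  9.63467905e-01,
        -1.42635688e+02],
       [ 0.00000000e+00,  0.00000000e+00,  0.00000000e+00,
         1.00000000e+00]])}
```

View pics/scene0.png

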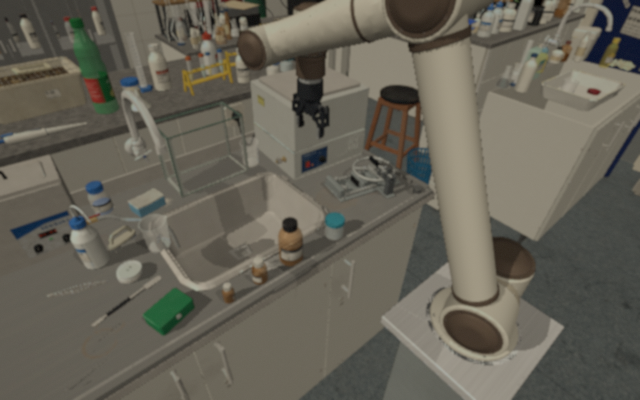

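View pics/side0.png

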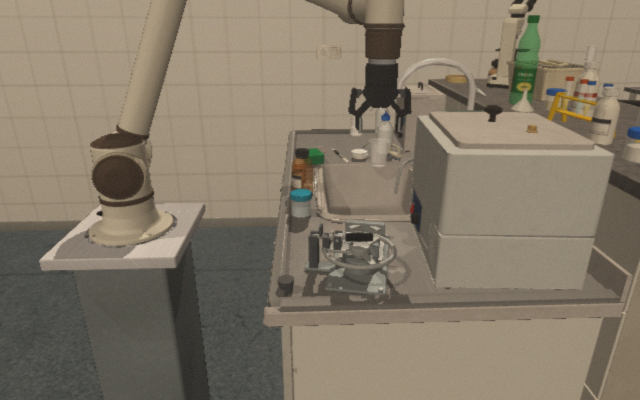

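View pics/wrist0.png

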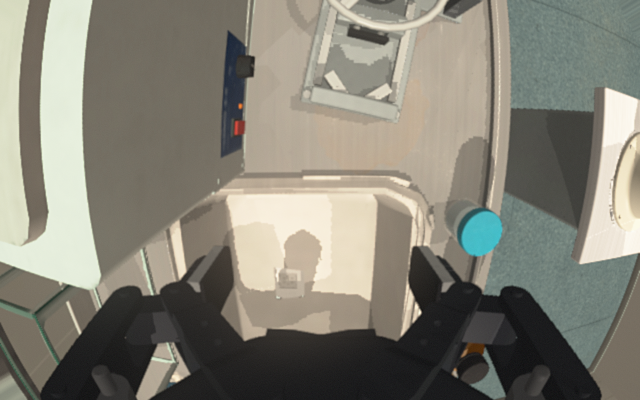

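```bash
cat > h.py <<'E'
from bench import *
import cv2,numpy as np
from scipy.spatial.transform import Rotation as R
def pts(n,d,s=None):
    """world xyz (HxWx3) of every pixel from depth"""
    c=camera_model(n);K=c["K"];v,u=np.mgrid[0:400,0:640].astype(float)
    x=(u-K[0,2])/K[0,0];y=(v-K[1,2])/K[1,1]
    if n=="wrist":
        r=np.hypot(x,y)+1e-9;t=np.tan(np.minimum(r,1.5))/r;x=x*t;y=y*t
    P=np.stack([x*d,y*d,d],-1)
    if n=="wrist":
        H=c["hand_eye"];P=P@H[:3,:3].T+H[:3,3]
        return P@R.from_quat(s["ee_rot"]).as_matrix().T+s["position"]
    return (P-c["tvec"])@R.from_rotvec(c["rvec"]).as_matrix()
def shot(n,tag):
    s=read_state();i,d=get_image(n);cv2.imwrite(f"pics/{n}{tag}.png",i);np.save(f"pics/{n}{tag}.npy",d)
    return i,d,pts(n,d,s)
E
python3 - <<'E'
from h import *
s=read_state()
for n in("scene","side","wrist"):
    i=cv2.imread(f"pics/{n}0.png");d=np.load(f"pics/{n}0.npy");P=pts(n,d,s)
    if n=="scene":
        hsv=cv2.cvtColor(i,cv2.COLOR_BGR2HSV)
        for (u,v) in[(228,293),(259,270),(290,245),(334,225)]:
            w=P[v-35:v+25,max(0,u-14):u+14].reshape(-1,3);w=w[(w[:,2]>8)&(w[:,2]<160)&(w[:,0]<700)]
            h=np.percentile(w[:,2],99);t=w[w[:,2]>h-6];b=w[(w[:,2]>10)]
            print(u,v,"top z",h,"top xy",t.mean(0)," body range",np.percentile(b,[2,98],axis=0).round())
    if n=="side":
        print("side pix",[P[v,u].round() for u,v in[(286,284),(313,245),(358,237),(301,196),(360,262),(388,292),(325,290)]])
    if n=="wrist":
        print("wrist",[(u,v,P[v,u].round()) for u,v in[(305,100),(400,118),(345,98),(365,35),(322,15),(480,230),(395,110),(310,95)]])
E
```

```text
228 293 top z 58.312453487797555 top xy [418.8354473  420.97151469  56.7416998 ]  body range [[376. 353.  10.]
 [495. 468.  58.]]
259 270 top z 80.05132868379197 top xy [422.43690449 327.60501768  78.36716393]  body range [[377. 255.  10.]
 [494. 368.  80.]]
290 245 top z 140.17803715675865 top xy [432.95783343 220.06082834 138.36378088]  body range [[393. 199.  11.]
 [456. 251. 140.]]
334 225 top z 68.32956601931998 top xy [429.26287718  61.45365318  65.79249272]  body range [[379. -90.  10.]
 [564. 112.  68.]]
side pix [array([ 407., -316.,   24.]), array([ 461., -232.,   62.]), array([ 553., -243.,   85.]), array([435.,  30.,  66.]), array([ 556., -266.,   40.]), array([ 607., -314.,   -0.]), array([ 483., -307.,    3.])]
wrist [(305, 100, array([643., -86.,   7.])), (400, 118, array([528., -67.,   1.])), (345, 98, array([599., -86.,  42.])), (365, 35, array([ 576., -159.,   34.])), (322, 15, array([ 623., -191.,    7.])), (480, 230, array([437.,  56.,  64.])), (395, 110, array([545., -75.,  41.])), (310, 95, array([636., -90.,  40.]))]
```

```bash
python3 -m handwheel '[[0.06,0.02,0,0,0,0,1],[0.12,0.04,0,0,0,0,1],[0.18,0.06,0,0,0,0,1],[0.22,0.07,0,0,0,0,1],[0.22,0.07,0,0,0,0,1],[0.22,0.07,0,0,0,0,1]]'; python3 - <<'E'
from h import *
shot("wrist","1");print(read_state()["position"])
E
```

```text
clock: 0.9
position: [554.9, -219.8, 231.0]
ee_rot: [-0.707, 0.707, 0.0, -0.0]
contact_force: [0.6, -0.0, 0.5]
gripper_width: 85.7
grasp_force: 0.0
[ 555.15799681 -219.24798729  231.07971297]
```

View pics/wrist1.png

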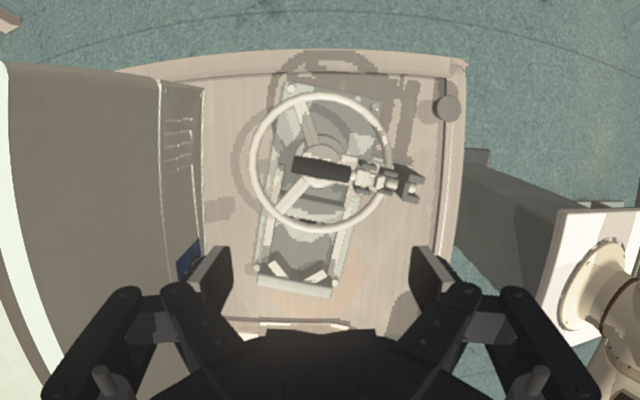

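The wheel rim is centred near (319,163), the black folded grip spans (295,163)-(350,173), the keeper and tab are at (375-420,180), the V jaw at (290,285), and the stopper at (447,108).

```bash
python3 - <<'E'
from h import *
from scipy.optimize import least_squares
s=read_state();i=cv2.imread("pics/wrist1.png");d=np.load("pics/wrist1.npy");P=pts("wrist",d,s)
x,y,z=P[...,0],P[...,1],P[...,2]
r0=np.hypot(x-557,y+243)
m=(z>50)&(z<62)&(r0>58)&(r0<92)
q=P[m][:,:2]
f=least_squares(lambda p:np.abs(np.hypot(q[:,0]-p[0],q[:,1]-p[1])-p[2])*1.0,[557,-243,72],loss="soft_l1")
print("rim",f.x,m.sum(),np.median(z[m]))
# plate outline
c=f.x[:2]
m=((z>3)&(z<14)|((z>38)&(z<46)&(y>-110)))&(abs(x-575)<85)&(y>-340)&(y<-60)
k=cv2.morphologyEx(m.astype(np.uint8),cv2.MORPH_OPEN,np.ones((3,3)))
n,l,st,ce=cv2.connectedComponentsWithStats(k);b=P[k>0][:,:2]
b=b[b[:,1]>-165]
rect=cv2.minAreaRect(b.astype(np.float32));print("rect y>-165",rect,cv2.boxPoints(rect).round(1).tolist())
# V jaw top
j=P[(z>37)&(z<47)&(y>-130)&(y<-60)&(x>520)&(x<640)][:,:2];print("jaw",len(j),cv2.boxPoints(cv2.minAreaRect(j.astype(np.float32))).round(1).tolist(),j.mean(0))
# black grip
g=(i.max(2)<60)&(z>66)&(z<115)&(r0<60);G=P[g];mu=G.mean(0);w=np.linalg.svd(G[:,:2]-mu[:2])[2][0]
t=(G[:,:2]-mu[:2])@w;print("grip",len(G),mu,"dir",w,"ang",np.arctan2(w[1],w[0]),np.percentile(t,[1,99]),"z at ends",np.median(G[t<-15,2]),np.median(G[t>15,2]))
# tab
m=(z>92)&(z<110)&(r0<105)&(r0>50);print("tab",m.sum(),P[m].mean(0),P[m].min(0),P[m].max(0))
E
```

```text
rim [ 556.36725585 -237.04669985   70.51467247] 4018 57.15427715697879
rect y>-165 ((580.4927368164062, -123.51849365234375), (105.3842544555664, 121.44528198242188), 78.64035034179688) [[510.6000061035156, -163.1999969482422], [629.5999755859375, -187.10000610351562], [650.4000244140625, -83.80000305175781], [531.2999877929688, -59.900001525878906]]
jaw 1320 [[535.7999877929688, -100.80000305175781], [630.5, -120.4000015258789], [638.2999877929688, -82.4000015258789], [543.7000122070312, -62.900001525878906]] [588.19452296 -87.30106529]<stdin>:20: RuntimeWarning: Mean of empty slice.
  ret = um.true_divide(
Traceback (most recent call last):
IndexError: index -1 is out of bounds for axis 0 with size 0
```

```bash
python3 - <<'E'
from h import *
s=read_state();i=cv2.imread("pics/wrist1.png");d=np.load("pics/wrist1.npy");P=pts("wrist",d,s)
V=(P-[557,-237,0])@R.from_euler("z",-0.2).as_matrix()
g=(i.max(2)<90)&(V[...,2]>66)&(abs(V[...,1])<25)&(abs(V[...,0])<50);G=V[g]
print("grip",len(G),np.percentile(G,[2,50,98],axis=0).round(1));t=np.polyfit(G[:,0],G[:,2],1);print("slope",t,"yaw err",np.polyfit(G[:,0],G[:,1],1))
m=(V[...,2]>92)&(V[...,2]<112)&(V[...,0]<-60)&(V[...,0]>-110)&(abs(V[...,1])<25);print("tab",m.sum(),np.percentile(V[m],[2,50,98],axis=0).round(1))
E
python3 -m handwheel '[[-0.06,0.015,0,0,0,0,1],[-0.12,0.03,0,0,0,0,1],[-0.18,0.045,0,0,0,0,1],[-0.24,0.06,0,0,0,0,1],[-0.3,0.075,0,0,0,0,1],[-0.36,0.09,0,0,0,0,1],[-0.42,0.105,0,0,0,0,1],[-0.48,0.12,0,0,0,0,1],[-0.54,0.133,0,0,0,0,1],[-0.547,0.133,0,0,0,0,1]]'
python3 -m handwheel '[[0,0,0,0,0,0,1],[0,0,0,0,0,0,1]]'
python3 - <<'E'
from h import *
i,d,P=shot("wrist","2");s=read_state();print(s["position"])
m=(P[...,2]>70)&(P[...,2]<84)&(abs(P[...,0]-422)<35)&(abs(P[...,1]-327)<35)
print("cap",m.sum(),P[m].mean(0),np.percentile(P[m],[2,98],axis=0))
E
```

```text
grip 26120 [[-47.4  -6.1  89.6]
 [ -1.8   5.2 318.6]
 [ 48.3  22.9 334.5]]
slope [8.4989649e-02 3.0661355e+02] yaw err [0.18594884 4.88381419]
tab 165 [[-84.4  -7.6  92.7]
 [-80.1   0.5 102.2]
 [-78.6   9.3 104.4]]
clock: 2.2
position: [420.1, 331.5, 231.0]
ee_rot: [0.71, -0.705, -0.0, -0.0]
contact_force: [0.2, 0.1, 0.7]
gripper_width: 85.0
grasp_force: 0.0
clock: 2.45
position: [421.8, 326.2, 231.3]
ee_rot: [-0.707, 0.707, -0.0, -0.0]
contact_force: [0.4, -0.5, -0.8]
gripper_width: 85.1
grasp_force: 0.0
[422.01956273 326.01726661 231.41664167]
cap 568 [426.33194066 326.6599515   77.66875511] [[414.9884844  314.747818    72.74053976]
 [437.69442815 338.67800515  79.34583059]]
```

View pics/wrist2.png

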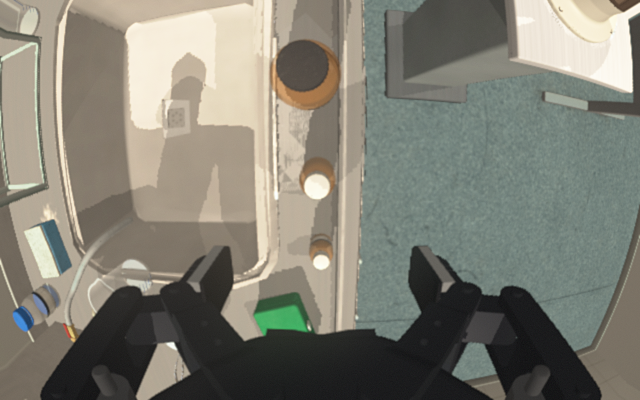

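The target (white-capped, 78 mm) is at pixel (317,186), between the big bottle (303,65) and the smaller decoy (320,260). I'll descend on it and grip.

```bash
python3 -m handwheel '[[-0.001,-0.0045,0.06,0,0,0,1],[-0.001,-0.0045,0.12,0,0,0,1],[-0.001,-0.0045,0.16,0,0,0,1],[-0.001,-0.0045,0.185,0,0,0,1],[-0.001,-0.0045,0.192,0,0,0,1],[-0.001,-0.0045,0.192,0,0,0,1],[-0.001,-0.0045,0.192,0,0,0,0],[-0.001,-0.0045,0.192,0,0,0,-0.4],[-0.001,-0.0045,0.192,0,0,0,-0.4],[-0.001,-0.0045,0.192,0,0,0,-0.4]]'
python3 -m handwheel '[[0,0,0,0,0,0,-0.4],[0,0,0,0,0,0,-0.4],[0,0,0,0,0,0,-0.4]]'
```

```text
clock: 3.75
position: [426.7, 328.5, 40.4]
ee_rot: [0.707, -0.707, -0.0, -0.001]
contact_force: [-2.1, -0.5, 6.5]
gripper_width: 38.6
grasp_force: 59.9
clock: 4.12
position: [426.7, 328.5, 40.4]
ee_rot: [0.707, -0.707, 0.0, -0.001]
contact_force: [-2.3, -0.7, 5.3]
gripper_width: 38.3
grasp_force: 59.9
```

```bash
python3 -m handwheel '[[0,0,-0.03,0,0,0,-0.4],[0,0,-0.08,0,0,0,-0.4],[0,0,-0.13,0,0,0,-0.4],[0.0,-0.02,-0.16,0,0,0,-0.4],[0.05,-0.04,-0.16,0,0,0,-0.4],[0.1,-0.06,-0.16,0,0,0,-0.4],[0.15,-0.08,-0.16,0,0,0,-0.4],[0.2,-0.095,-0.16,0,0,0,-0.4],[0.25,-0.11,-0.16,0,0,0,-0.4],[0.3,-0.125,-0.16,0,0,0,-0.4]]'
python3 -m handwheel '[[0.05,-0.015,0,0,0,0,-0.4],[0.1,-0.025,0,0,0,0,-0.4],[0.13,-0.03,0,0,0,0,-0.4],[0.144,-0.03,0,0,0,0,-0.4],[0.144,-0.03,0,0,0,0,-0.4],[0.144,-0.03,0,0,0,0,-0.4]]'
```

```text
clock: 5.38
position: [551.5, 26.4, 199.1]
ee_rot: [0.707, -0.707, -0.0, -0.0]
contact_force: [1.2, -0.2, -0.9]
gripper_width: 38.3
grasp_force: 60.4
clock: 6.12
position: [581.3, -115.0, 199.3]
ee_rot: [0.707, -0.707, -0.0, -0.0]
contact_force: [-0.4, -0.6, -0.7]
gripper_width: 38.6
grasp_force: 60.4
```

```bash
python3 -m handwheel '[[0,0,0.04,0,0,0,-0.4],[0,0,0.08,0,0,0,-0.4],[0,0,0.11,0,0,0,-0.4],[0,0,0.13,0,0,0,-0.4],[0,0,0.14,0,0,0,-0.4],[0,0,0.146,0,0,0,-0.4],[0,0,0.149,0,0,0,-0.4],[0,0,0.149,0,0,0,-0.4]]'
python3 - <<'E'
from h import *
i,d,P=shot("wrist","3");shot("side","3")
a=cv2.imread("pics/side3.png")[150:320,240:440];b=i
cv2.imwrite("pics/c3.png",np.vstack([cv2.resize(a,(500,425),interpolation=cv2.INTER_CUBIC)]));print(read_state()["contact_force"])
E
```

```text
clock: 7.12
position: [581.8, -115.9, 50.8]
ee_rot: [0.707, -0.707, 0.0, -0.0]
contact_force: [0.5, -1.1, -1.0]
gripper_width: 38.7
grasp_force: 60.4
[ 1.37569569 -0.11908131 -0.36655917]
```

View pics/c3.png

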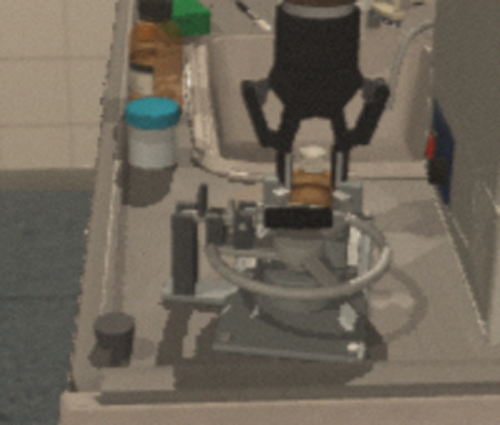

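The bottle is held upright over the plate in front of the V. I'll lower the last 2 mm, release and rise.

```bash
python3 -m handwheel '[[0,0,0.0015,0,0,0,-0.4],[0,0,0.0025,0,0,0,-0.4],[0,0,0.0025,0,0,0,-0.4]]'
python3 -m handwheel '[[0,0,0,0,0,0,-0.2],[0,0,0,0,0,0,0.1],[0,0,0,0,0,0,0.4],[0,0,0,0,0,0,0.4],[0,0,-0.02,0,0,0,0.4],[0,0,-0.05,0,0,0,0.4],[0,0,-0.10,0,0,0,0.4],[0,0,-0.15,0,0,0,0.4],[0,0,-0.15,0,0,0,0.4]]'
python3 - <<'E'
from h import *
i,d,P=shot("wrist","4")
V=(P-[557,-237,0])@R.from_euler("z",-0.2).as_matrix()
m=(V[...,2]>78)&(V[...,2]<95)&(abs(V[...,0])<40)&(V[...,1]>90)&(V[...,1]<160);print("cap",m.sum(),V[m].mean(0) if m.any() else 0,np.percentile(V[m],[2,98],axis=0) if m.any() else 0)
g=(V[...,2]>64)&(V[...,2]<112)&(abs(V[...,1])<20)&(abs(V[...,0])<45);G=V[g];print("grip",len(G),np.percentile(G,[2,50,98],axis=0).round(1),np.polyfit(G[:,0],G[:,2],1))
E
```

```text
clock: 7.6
position: [581.6, -116.1, 48.5]
ee_rot: [0.707, -0.707, 0.0, -0.0]
contact_force: [-1.2, 0.7, 4.3]
gripper_width: 38.6
grasp_force: 60.8
clock: 8.72
position: [584.2, -116.1, 202.9]
ee_rot: [0.707, -0.707, 0.004, -0.004]
contact_force: [-0.4, 0.2, -0.3]
gripper_width: 59.7
grasp_force: 0.0
cap 714 [  0.18926105 121.48716332  85.66649065] [[-11.69875195 109.91034109  81.33138385]
 [ 11.98112387 133.2113304   87.43741936]]
grip 2140 [[-44.  -15.4  64.1]
 [ -7.4   3.1  86.5]
 [ 23.7  16.6  92.3]] [4.18889263e-02 8.37999856e+01]
```

View pics/wrist4.png

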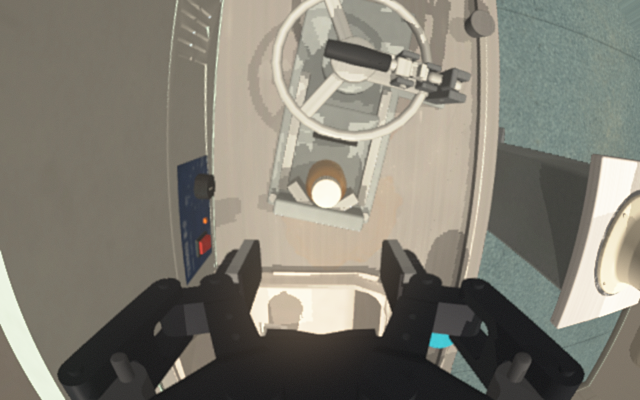

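The bottle stands free in front of the V, cap at (327,193). Now I'll turn the gripper over the handle, with the jaw line along vise y and the camera on the robot's side.

```bash
python3 -m handwheel '[[0.02,0,0,0,0,0.18,0.2],[0.04,0.005,0,0,0,0.36,0],[0.06,0.01,0,0,0,0.54,0],[0.09,0.01,0,0,0,0.72,-0.1],[0.124,0.01,0,0,0,0.9,-0.1],[0.124,0.01,0,0,0,1.08,-0.1],[0.124,0.01,0,0,0,1.26,-0.1],[0.124,0.01,0,0,0,1.44,-0.1],[0.124,0.01,0,0,0,1.62,-0.1],[0.124,0.01,0,0,0,1.77,-0.1]]'
python3 -m handwheel '[[0,0,0,0,0,0,-0.1],[0,0,0,0,0,0,-0.1]]'
python3 - <<'E'
from h import *
s=read_state();i,d,P=shot("wrist","5");T=R.from_quat(s["ee_rot"]).as_matrix();print(T.round(3),s["joints"].round(2))
V=(P-[557,-237,0])@R.from_euler("z",-0.2).as_matrix()
print("tcp vise",(s["position"]-[557,-237,0])@R.from_euler("z",-0.2).as_matrix())
for x0 in(-25,-15,-5,5,15,24):
    w=V[(abs(V[...,0]-x0)<4)&(abs(V[...,1])<20)&(V[...,2]>72)&(V[...,2]<105)]
    if len(w):print(x0,len(w),w[:,1].min().round(1),w[:,1].max().round(1),np.percentile(w[:,2],97).round(1))
E
```

```text
clock: 10.02
position: [570.6, -239.7, 195.6]
ee_rot: [0.102, 0.995, 0.0, -0.002]
contact_force: [-0.4, 0.1, 0.1]
gripper_width: 38.7
grasp_force: 0.0
clock: 10.28
position: [571.1, -239.9, 196.8]
ee_rot: [0.098, 0.995, 0.0, -0.001]
contact_force: [0.2, 0.1, 0.5]
gripper_width: 38.4
grasp_force: 0.0
[[-0.981  0.196 -0.002]
 [ 0.196  0.981  0.   ]
 [ 0.002  0.    -1.   ]] [-0.14  0.4  -0.06 -0.   -1.12 -1.63]
tcp vise [1.43752582e+01 1.87187899e-03 1.96765274e+02]
-25 195 -7.4 8.4 89.2
-15 206 -8.3 9.4 89.9
-5 213 -8.2 9.4 91.5
5 208 -8.3 9.6 92.1
15 195 -8.4 8.7 92.6
24 116 -8.4 8.8 93.0
```

```bash
python3 -m handwheel '[[0,0,0.05,0,0,0,-0.1],[0,0,0.09,0,0,0,-0.1],[0,0,0.115,0,0,0,-0.1],[0,0,0.125,0,0,0,-0.1],[0,0,0.125,0,0,0,-0.1],[0,0,0.125,0,0,0,-0.6],[0,0,0.125,0,0,0,-0.8],[0,0,0.125,0,0,0,-0.8],[0,0,0.125,0,0,0,-0.8],[0,0,0.125,0,0,0,-0.8]]'
python3 -c "
from h import *
s=read_state();print((s['position']-[557,-237,0])@R.from_euler('z',-0.2).as_matrix())"
```

```text
clock: 11.58
position: [572.5, -240.4, 73.7]
ee_rot: [0.099, 0.995, -0.0, 0.001]
contact_force: [2.4, -2.2, 2.9]
gripper_width: 15.4
grasp_force: 58.7
[15.84526333 -0.23768386 73.66352925]
```

```bash
python3 -m handwheel '[[0.001,0,-0.007,0,0,0,-0.8],[0.0025,0,-0.0127,0,0,0,-0.8],[0.0045,0,-0.0185,0,0,0,-0.8],[0.0072,0,-0.0238,0,0,0,-0.8],[0.0105,0,-0.029,0,0,0,-0.8],[0.0141,0,-0.0339,0,0,0,-0.8],[0.0141,0,-0.0339,0,0,0,-0.8]]'
python3 - <<'E'
from h import *
s=read_state();print((s['position']-[557,-237,0])@R.from_euler('z',-0.2).as_matrix(),s["wrist_torque"])
i,d,P=shot("wrist","6")
i2,_,_=shot("side","6");cv2.imwrite("pics/c6.png",np.hstack([cv2.resize(i,(400,250)),cv2.resize(i2[170:295,260:460],(400,250),interpolation=cv2.INTER_CUBIC)]))
E
```

```text
clock: 12.45
position: [550.7, -235.7, 102.7]
ee_rot: [0.101, 0.995, 0.002, -0.008]
contact_force: [-7.5, -0.2, -12.3]
gripper_width: 15.3
grasp_force: 59.2
[-6.48650476e+00  3.79677148e-02  1.02744308e+02] [-0.24901044  1.82423265 -0.12542251]
```

View pics/c6.png

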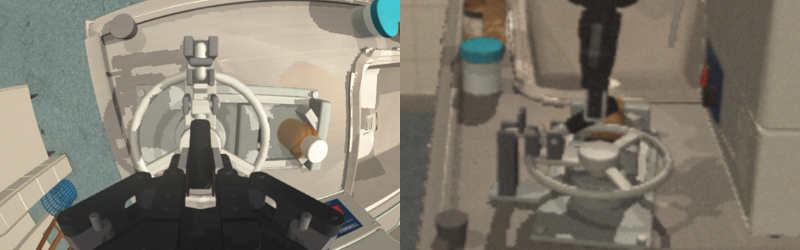

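```bash
python3 -m handwheel '[[0,0,0,0,0,0,-0.4],[0,0,0,0,0,0,-0.1],[0,0,0,0,0,0,-0.1],[0,0,0,0,0,0,-0.1]]'
python3 - <<'E'
from h import *
s=read_state();V0=R.from_euler('z',-0.2).as_matrix();print((s['position']-[557,-237,0])@V0)
i,d,P=shot("wrist","7");V=(P-[557,-237,0])@V0
i3,d3,P3=shot("side","7")
for n,im,Q in(("w",i,V),("s",i3,(P3-[557,-237,0])@V0)):
    m=(im.max(2)<80)&(abs(Q[...,1])<14)&(Q[...,2]>70)&(Q[...,2]<150)&(abs(Q[...,0])<45)
    for x0 in(-40,-30,-20,-10,0,10,20,30):
        w=Q[m&(abs(Q[...,0]-x0)<4)]
        if len(w)>3:print(n,x0,len(w),np.percentile(w[:,2],[5,50,95]).round(1))
E
```

```text
clock: 13.05
position: [558.4, -237.1, 107.6]
ee_rot: [0.099, 0.995, -0.0, 0.001]
contact_force: [0.2, -0.1, -0.7]
gripper_width: 38.5
grasp_force: 0.0
[  1.37850633   0.16753926 107.55079333]
w -40 5 [76.4 94.8 95.1]
w -30 522 [ 93.6  97.5 101.1]
w -20 602 [100.3 104.8 108.6]
w -10 680 [107.2 112.  115.6]
w 0 669 [113.6 118.2 121.8]
w 10 311 [118.8 122.7 124.9]
s -40 5 [73.9 76.3 84.2]
s -30 27 [ 85.7  93.9 101.3]
s -20 40 [ 89.2  99.9 107.9]
s -10 23 [ 94.6 102.8 112.7]
s 10 8 [114.4 118.8 121.5]
```

```bash
python3 -m handwheel '[[0,0,0.0105,0,0,0,-0.1],[0,0,0.0105,0,0,0,-0.1],[0,0,0.0105,0,0,0,-0.8],[0,0,0.0105,0,0,0,-0.8],[0,0,0.0105,0,0,0,-0.8],[0.0037,0,0.006,0,0,0,-0.8],[0.0075,0,0.0017,0,0,0,-0.8],[0.012,0,-0.002,0,0,0,-0.8],[0.0166,0,-0.0055,0,0,0,-0.8],[0.0215,0,-0.0083,0,0,0,-0.8]]'
python3 -m handwheel '[[0.0054,0,-0.0025,0,0,0,-0.8],[0.0054,0,-0.0025,0,0,0,-0.4],[0.0054,0,-0.0025,0,0,0,-0.1],[0.0054,0,-0.0025,0,0,0,-0.1]]'
cat > crank.py <<'E'
from h import *
s=read_state();V0=R.from_euler('z',-0.2).as_matrix();print((s['position']-[557,-237,0])@V0)
i,d,P=shot("wrist","t");V=(P-[557,-237,0])@V0
m=(i.max(2)<80)&(abs(V[...,1])<14)&(V[...,2]>70)&(V[...,2]<175)&(abs(V[...,0]+20)<55)
for z0 in range(85,160,10):
    w=V[m&(abs(V[...,2]-z0)<4)]
    if len(w)>3:print(z0,len(w),np.percentile(w[:,0],[5,50,95]).round(1))
w=V[(abs(V[...,1])<12)&(V[...,2]>92)&(V[...,2]<110)&(V[...,0]<-62)&(V[...,0]>-95)];print("tab",len(w),np.percentile(w,[3,50,97],axis=0).round(1) if len(w) else 0)
E
python3 crank.py
```

```text
clock: 14.4
position: [534.4, -232.4, 113.5]
ee_rot: [0.1, 0.995, 0.001, -0.002]
contact_force: [2.3, -3.8, -20.6]
gripper_width: 15.7
grasp_force: 58.8
clock: 14.9
position: [532.8, -232.0, 119.7]
ee_rot: [0.099, 0.995, -0.0, 0.002]
contact_force: [-0.2, 0.2, -0.4]
gripper_width: 38.2
grasp_force: 0.0
[-2.46705776e+01  8.90935042e-02  1.19694817e+02]
95 56 [-45.5 -44.2 -40.8]
105 307 [-43.4 -40.9 -37.2]
115 362 [-38.8 -36.5 -32.9]
125 491 [-34.7 -31.8 -27.7]
135 553 [-29.5 -26.5 -22.3]
145 763 [-24.2 -19.6 -12.2]
tab 428 [[-85.   -7.4  94.8]
 [-82.3   0.8 102.5]
 [-79.1   9.  103.9]]
```

```bash
python3 -m handwheel '[[-0.005,0,0.0035,0,0,0,-0.1],[-0.005,0,0.0035,0,0,0,-0.6],[-0.005,0,0.0035,0,0,0,-0.8],[-0.005,0,0.0035,0,0,0,-0.8],[0.002,0,0.001,0,0,0,-0.8],[0.008,0,-0.001,0,0,0,-0.8],[0.014,0,-0.0022,0,0,0,-0.8],[0.02,0,-0.0025,0,0,0,-0.8],[0.023,0,-0.0025,0,0,0,-0.8],[0.023,0,-0.0025,0,0,0,-0.8]]'
python3 -m handwheel '[[0,0,0,0,0,0,-0.4],[0,0,0,0,0,0,-0.1],[0,0,0,0,0,0,-0.1]]'; python3 crank.py
```

```text
clock: 16.2
position: [512.5, -227.9, 120.4]
ee_rot: [0.099, 0.995, -0.0, 0.005]
contact_force: [7.1, -2.9, -8.2]
gripper_width: 16.1
grasp_force: 59.0
clock: 16.58
position: [508.3, -227.2, 120.1]
ee_rot: [0.099, 0.995, 0.0, -0.0]
contact_force: [-0.4, 1.0, 0.3]
gripper_width: 38.6
grasp_force: 0.0
[-4.96727733e+01 -1.10688355e-01  1.20065021e+02]
85 8 [-54.  -52.4 -45. ]
95 22 [-52.4 -52.  -48.9]
105 159 [-52.3 -51.4 -48.3]
115 195 [-52.2 -50.9 -47.8]
125 256 [-51.6 -50.3 -47.1]
135 360 [-50.6 -49.1 -45.6]
145 482 [-49.3 -47.4 -35.1]
155 21 [-47.5 -45.1 -41.8]
tab 476 [[-85.2  -7.3  93.3]
 [-83.    0.7 102.3]
 [-79.2   9.1 103.8]]
```

```bash
python3 -m handwheel '[[0,0,-0.02,0,0,0,-0.1],[0,0,-0.042,0,0,0,-0.1],[0,0,-0.045,0,0,0,-0.1],[0.03,0,-0.045,0,0,0,-0.6],[0.055,0,-0.045,0,0,0,-1],[0.055,0,-0.03,0,0,0,-1],[0.055,0,0,0,0,0,-1],[0.055,0,0.02,0,0,0,-1],[0.055,0,0.031,0,0,0,-1],[0.055,0,0.031,0,0,0,-1]]'
python3 -m handwheel '[[-0.005,0,0,0,0,0,-1],[-0.01,0,0,0,0,0,-1],[-0.014,0,0,0,0,0,-1],[-0.018,0,0,0,0,0,-1],[-0.022,0,0,0,0,0,-1],[-0.025,0,0,0,0,0,-1],[-0.025,0,0,0,0,0,-1]]'
python3 crank.py
```

```text
clock: 17.88
position: [454.6, -216.4, 87.8]
ee_rot: [0.099, 0.995, 0.0, -0.001]
contact_force: [0.4, -0.8, 0.1]
gripper_width: 0.1
grasp_force: 0.0
clock: 18.75
position: [478.2, -221.3, 88.8]
ee_rot: [0.1, 0.995, 0.0, -0.001]
contact_force: [-4.8, 1.0, 3.3]
gripper_width: -0.1
grasp_force: 2.4
[-80.3307018   -0.25252203  88.80857193]
105 62 [-52.7 -52.  -51.3]
115 103 [-52.4 -51.5 -50.7]
125 88 [-74.8 -72.1 -69.2]
135 143 [-74.7 -72.8 -69.4]
145 14 [-72.7 -72.1 -71.5]
tab 737 [[-91.2 -11.3  93.4]
 [-90.4   0.  102.3]
 [-86.2  11.2 109.6]]
```

```bash
python3 -m handwheel '[[-0.003,0,0,0,0,0,-1],[-0.006,0,0,0,0,0,-1],[-0.006,0,0,0,0,0,-1]]'
python3 -m handwheel '[[-0.003,0,0,0,0,0,-1],[-0.005,0,0,0,0,0,-1],[-0.005,0,0,0,0,0,-1]]';python3 crank.py|head -1
```

```text
clock: 19.18
position: [478.3, -221.6, 88.1]
ee_rot: [0.1, 0.995, 0.001, -0.008]
contact_force: [-15.5, 4.5, 11.2]
gripper_width: 0.2
grasp_force: 8.0
clock: 19.55
position: [478.3, -221.7, 88.0]
ee_rot: [0.101, 0.995, 0.001, -0.013]
contact_force: [-23.0, 8.6, 21.0]
gripper_width: -0.5
grasp_force: 13.0
[-80.14592831  -0.63975918  87.99606869]
```

```bash
python3 -m handwheel '[[0.015,0,0,0,0,0,-1],[0.034,0,0,0,0,0,-1],[0.034,0,-0.03,0,0,0,-1],[0.034,0,-0.08,0,0,0,-0.6],[0.034,0,-0.085,0,0,0,-0.2],[0.034,0,-0.085,0,0,0,-0.1]]'
python3 crank.py; python3 - <<'E'
from h import *
i2,_,_=shot("side","8");i=cv2.imread("pics/wristt.png");cv2.imwrite("pics/c8.png",np.hstack([i[0:250,120:520],cv2.resize(i2[170:295,260:460],(400,250),interpolation=cv2.INTER_CUBIC)]))
E
```

```text
clock: 20.35
position: [457.7, -216.7, 174.3]
ee_rot: [0.099, 0.995, 0.0, 0.002]
contact_force: [0.3, -0.3, -0.6]
gripper_width: 38.4
grasp_force: 0.0
[-1.01335095e+02  1.25087020e-01  1.74312624e+02]
85 42 [-69.4 -69.  -53.3]
95 35 [-69.4 -67.2 -49.3]
105 100 [-52.4 -51.3 -47.9]
115 115 [-52.1 -50.9 -48. ]
125 149 [-51.9 -50.3 -47.3]
135 182 [-50.7 -49.1 -45.8]
145 214 [-49.4 -47.4 -36.1]
155 6 [-47.4 -45.8 -43.1]
tab 273 [[-69.4  -7.4  93. ]
 [-68.1   0.4 101.6]
 [-63.9   8.9 103.9]]
```

View pics/c8.png

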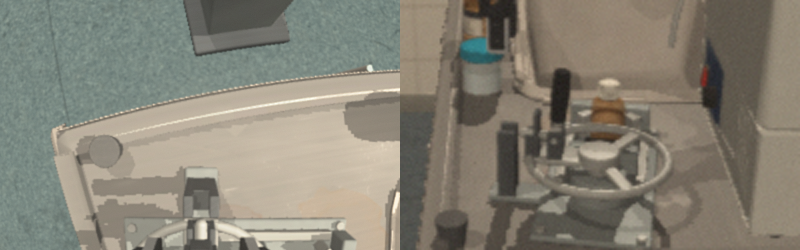

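The tab moved about 16 mm to home and the handle stands upright with the bottle upright. Gripping the handle now.

```bash
python3 -m handwheel '[[-0.03,0,0,0,0,0,-0.1],[-0.057,0,0,0,0,0,-0.1],[-0.057,0,0,0,0,0,-0.1],[-0.057,0,0.03,0,0,0,-0.1],[-0.057,0,0.055,0,0,0,-0.1],[-0.057,0,0.059,0,0,0,-0.1],[-0.057,0,0.059,0,0,0,-0.5],[-0.057,0,0.059,0,0,0,-0.8],[-0.057,0,0.059,0,0,0,-0.8],[-0.057,0,0.059,0,0,0,-0.8]]'
python3 crank.py|head -1
python3 -m handwheel '[[-0.0006,0.0068,0,0,0,0,-0.8],[-0.0022,0.0136,0,0,0,0,-0.8],[-0.005,0.02,0,0,0,0,-0.8],[-0.0084,0.0259,0,0,0,0,-0.8],[-0.0084,0.0259,0,0,0,0,-0.8]]'
python3 crank.py|head -1
```

```text
clock: 21.7
position: [512.9, -228.2, 115.6]
ee_rot: [0.099, 0.995, -0.0, 0.001]
contact_force: [-0.7, 0.2, 1.4]
gripper_width: 16.5
grasp_force: 58.5
[-4.49684713e+01 -1.01282774e-01  1.15648200e+02]
clock: 22.38
position: [527.3, -203.2, 115.6]
ee_rot: [0.099, 0.995, 0.001, 0.001]
contact_force: [-2.0, -1.0, 5.0]
gripper_width: 16.6
grasp_force: 60.4
[-35.86050294  27.21543104 115.6456614 ]
```

```bash
python3 -m handwheel '[[-0.0097,0.0097,0,0,0,0,-0.8],[-0.022,0.0159,0,0,0,0,-0.8],[-0.0356,0.0181,0,0,0,0,-0.8],[-0.0492,0.0159,0,0,0,0,-0.8],[-0.0615,0.0097,0,0,0,0,-0.8],[-0.0712,0,0,0,0,0,-0.8],[-0.0774,-0.0123,0,0,0,0,-0.8],[-0.0796,-0.0259,0,0,0,0,-0.8],[-0.0774,-0.0395,0,0,0,0,-0.8],[-0.0712,-0.0518,0,0,0,0,-0.8]]'
python3 crank.py|head -1
python3 - <<'E'
from h import *
s=read_state();print(s["joints"].round(2),s["contact_force"])
E
```

```text
clock: 23.68
position: [585.9, -268.2, 115.4]
ee_rot: [0.099, 0.995, 0.001, -0.0]
contact_force: [-4.9, 9.2, 9.2]
gripper_width: 16.5
grasp_force: 60.3
[ 34.50201286 -24.87809821 115.4345303 ]
[-0.18  0.51 -0.09 -0.   -0.97 -1.59] [-4.83190322  2.58530468  7.71523242]
```

```bash
python3 -m handwheel '[[0.0097,-0.0097,0,0,0,0,-0.8],[0.022,-0.0159,0,0,0,0,-0.8],[0.0356,-0.0181,0,0,0,0,-0.8],[0.0492,-0.0159,0,0,0,0,-0.8],[0.0615,-0.0097,0,0,0,0,-0.8],[0.0712,0,0,0,0,0,-0.8],[0.0774,0.0123,0,0,0,0,-0.8],[0.0796,0.0259,0,0,0,0,-0.8],[0.0774,0.0395,0,0,0,0,-0.8],[0.0712,0.0518,0,0,0,0,-0.8]]'
python3 crank.py|head -1
python3 - <<'E'
from h import *
V0=R.from_euler('z',-0.2).as_matrix()
for n in("wrist","side"):
    i,d,P=shot(n,"9");V=(P-[557,-237,0])@V0
    m=(V[...,2]>80)&(V[...,2]<92)&(abs(V[...,0])<30)&(V[...,1]>95)&(V[...,1]<160);print(n,"cap",m.sum(),V[m].mean(0) if m.any() else 0)
    if n=="wrist":a=i
    else:b=i
cv2.imwrite("pics/c9.png",np.hstack([a[50:300,200:600],cv2.resize(b[170:295,260:460],(400,250),interpolation=cv2.INTER_CUBIC)]))
E
```

```text
clock: 24.98
position: [523.2, -204.3, 115.4]
ee_rot: [0.1, 0.995, -0.0, -0.003]
contact_force: [-5.0, -0.7, 8.7]
gripper_width: 16.3
grasp_force: 60.6
[-39.66854374  25.35477609 115.43506231]
wrist cap 908 [ -2.51277755 125.30935494  85.38097804]
side cap 67 [ -0.16791088 121.08741228  85.54007766]
```

View pics/c9.png

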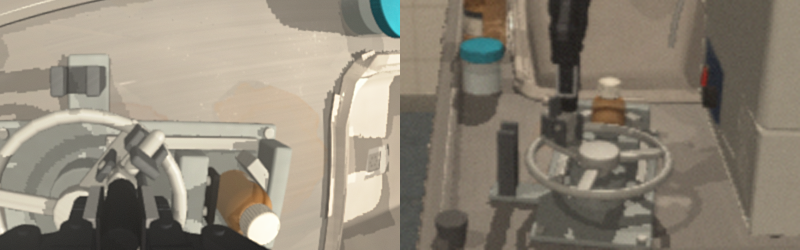

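The pad is close to the upright bottle. Cranking the rest, to about 9.4 rad.

```bash
python3 -m handwheel '[[-0.0097,0.0097,0,0,0,0,-0.8],[-0.022,0.0159,0,0,0,0,-0.8],[-0.0356,0.0181,0,0,0,0,-0.8],[-0.0492,0.0159,0,0,0,0,-0.8],[-0.0615,0.0097,0,0,0,0,-0.8],[-0.0712,0,0,0,0,0,-0.8],[-0.0774,-0.0123,0,0,0,0,-0.8],[-0.0796,-0.0259,0,0,0,0,-0.8],[-0.0796,-0.0259,0,0,0,0,-0.8]]'
python3 crank.py|head -1
python3 - <<'E'
from h import *
V0=R.from_euler('z',-0.2).as_matrix()
i,d,P=shot("wrist","10");V=(P-[557,-237,0])@V0
m=(V[...,2]>80)&(V[...,2]<92)&(abs(V[...,0])<30)&(V[...,1]>95)&(V[...,1]<160);print("cap",m.sum(),V[m].mean(0) if m.any() else 0)
E
```

```text
clock: 26.25
position: [597.2, -246.7, 115.5]
ee_rot: [0.1, 0.995, -0.0, -0.002]
contact_force: [-3.8, -0.9, 7.0]
gripper_width: 16.2
grasp_force: 60.1
[ 41.35340182  -1.56470252 115.4786361 ]
cap 1058 [ -0.63086554 126.25241301  85.46498155]
```

```bash
python3 -m handwheel '[[0,0,0,0,0,0,-0.5],[0,0,0,0,0,0,-0.1],[0,0,0,0,0,0,-0.1],[0,0,-0.02,0,0,0,-0.1],[0,0,-0.05,0,0,0,-0.1],[0,0,-0.09,0,0,0,-0.1],[0.05,0,-0.09,0,0,0,-0.1],[0.1,0,-0.09,0,0,0,-0.1],[0.1,0,-0.09,0,0,0,-0.1],[0.1,0,-0.09,0,0,0,-0.1]]'
python3 - <<'E'
from h import *
V0=R.from_euler('z',-0.2).as_matrix()
i,d,P=shot("wrist","11");V=(P-[557,-237,0])@V0
m=(V[...,2]>80)&(V[...,2]<92)&(abs(V[...,0])<30)&(V[...,1]>95)&(V[...,1]<160);print("cap",m.sum(),V[m].mean(0) if m.any() else 0)
g=(i.max(2)<80)&(V[...,2]>110)&(V[...,2]<152)&(np.hypot(V[...,0],V[...,1])<65);print("grip",g.sum(),V[g].mean(0))
m=(V[...,2]>92)&(V[...,2]<106)&(V[...,0]>55)&(V[...,0]<90)&(abs(V[...,1])<25);print("tab",m.sum(),np.percentile(V[m],[3,50,97],axis=0) if m.any() else 0)
m=(V[...,2]>27)&(V[...,2]<38)&(abs(V[...,0])>14)&(abs(V[...,0])<22)&(V[...,1]>80)&(V[...,1]<120);print("pad",m.sum(),np.percentile(V[m],[3,25,50,75,97],axis=0) if m.any() else 0)
b,_,_=shot("side","11")
cv2.imwrite("pics/c11.png",np.hstack([i[0:300,200:600],cv2.resize(b[160:310,260:460],(400,300),interpolation=cv2.INTER_CUBIC)]))
E
```

```text
clock: 27.6
position: [501.5, -225.8, 205.5]
ee_rot: [0.099, 0.995, -0.0, 0.001]
contact_force: [1.1, 0.3, -0.1]
gripper_width: 38.7
grasp_force: 0.0
cap 497 [ -1.73515072 127.13460063  85.46007823]
grip 633 [ 37.46369723  -0.64169631 134.89419807]
tab 0 0
pad 338 [[-21.47959169  81.47155438  29.8345689 ]
 [-18.18710123  87.40713751  35.56683027]
 [-15.09518407  94.69315356  36.62519839]
 [ 17.13718581 103.01189859  37.26451033]
 [ 21.45649301 117.96792887  37.77380253]]
```

View pics/c11.png

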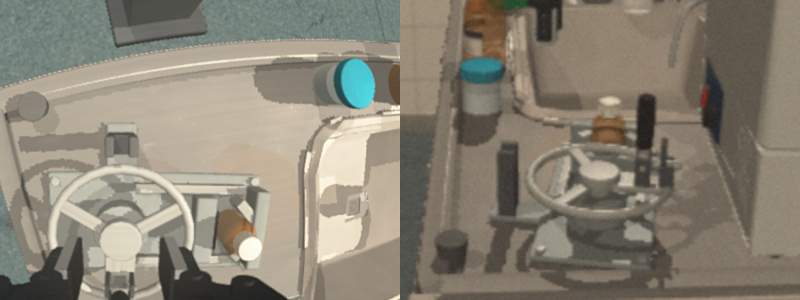

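The bottle is clamped upright in the V. The handle is up with the tab home beside it, and the stopper, jar and other bottles are undisturbed.

```bash
python3 -c "
from bench import *
print(job_done())"
```

```text
the job is handed in; nothing more can be done
None
```

I handed the job in at about 28 s: the bottle is clamped upright in the V, the handle is up and latched, and nothing else was moved. I cranked the wheel to about 9.45 rad, which puts the pad roughly 8 mm in; I worked that out from the wheel angle and did not measure it directly.

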